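# Re-clamp the bar against its stop in the bench locking pliers

## Robot

A 6-joint arm with a two-finger parallel gripper is mounted at the origin on a cart in front of the work surface, level with it; the furniture and walls round the work are solid. World frame = base frame: x ahead of the robot, y to its left, z up, the work surface at z = 0. Lengths are in m, angles in rad, forces in N, time in s.
With the tool pointing down it reaches from about 0.35 to 0.975 m from the base axis. Payload 4.9 kg.
Tool frame: the origin (TCP) lies between the finger pads; the fingertips stand 25 mm ahead of it and the grasp point (between the pads) lies 6 mm ahead of it (manip.tcp_to_tips is the z of the fingertips in the tool frame, in m); z points along the fingers, y is the line along which they close (so a half turn about z gives the same grasp; the last joint's range is limited). The gripper opens to 85 mm and grips with 20 to 120 N. Pads are 22 mm wide; open, the fingers measure 114 mm over their backs; the gripper's body (76 mm by 85 mm) begins 54 mm behind the grasp point. The pads swing forward as they close: fully open they stand 13 mm farther back than shut.
Start: joints at [-1.418, 0.053, 1.613, -0, 1.476, -0.119], TCP at [0.168, -0.602, 0.256] pointing down, gripper open.
Joint ranges: [-3.01, 3.01], [-1.01, 2.22], [0.06, 2.58], [-1.02, 4.17], [0.09, 2.62], [-3.14, 3.14]. Speed limits (rad/s): [2.57, 2.57, 3.14, 3.14, 3.14, 3.14].

## Interface

Orientations are given as a unit quaternion [w, x, y, z].
In Python, from plant import manip gives the robot as it stands. The module is installed in compiled form; this text tells all that it offers.
- The arm moves only by the tool arm_command, never from a script. Its argument "moves" is a list of rows, each a list of 3 entries, a list of its own where there are three numbers: the opening, from -1 (shut) to 1 (fully open), then the shift along the tool's x, y, z in units of 0.15 m (1.0 is 0.15 m), then the turn about the tool's z in units of 2 pi rad (1.0 is 2 pi rad). A call has 1 to 20 rows; each row is the pose to reach, as a shift and turn from the pose commanded when the call began, along the tool's axes at that moment, turning the shorter way round; what a row does not reach only later rows make up. A row lasts 1/12 s, in which the tool goes at most 41.7 mm and 7.16 degrees, less where a joint would pass 70% of its speed; a pose out of reach is approached as far as the arm can. A call with a number of a shift or a turn outside -1 to 1 is refused whole. A call with a gripper value outside its range is refused whole. The fingers move at their own pace and stop on an object; the grip force is fixed at half the most. Time passes only in rows, so rows that repeat a pose let the fingers close. It gives the time, the measured TCP pose, the force, the opening and the grip force at its end, in the units of the state.
- manip.state(): the state, without advancing time (a new reading comes with each control period).
- manip.grab_frame(name): name is "scene" or "side" or "wrist"; returns a dict with "frame" (420x560x3 uint8, red, green, blue), "fx", "fy", "cx", "cy" (pixels), "R" (3x3) and "t" (3): a world point X has camera coordinates R X + t. Camera axes: x right, y down, z forward; pixel columns grow to the right and rows downward; lengths in m; the calibration is good to about 2 mm. The wrist camera is an equidistant fisheye: a pixel r from the principal point sees the ray r / f radians off the axis. A picture is of the moment at which its call begins. There is no depth.
- manip.job_done(): hands the job in; it is judged then, once.
Trained networks look in a picture, given as the dict that the camera call returned (one of the last four; its "shot" number tells which), for a name from the list of things; names that differ only in an ending like _2 or _b are one class to them, and where a whole thing is asked for, a point or a joint stands for the part that bears it (a point fixed in the world has none). Each returns a list of dicts, best first, with "confidence" (0 to 1); they miss things now and then, are a little off and sometimes report something else, mostly with a low value. They report only what shows in the picture. A call takes as long as a camera call. They do not tell look-alikes from the thing itself.
- manip.search_frame(picture, target): "extent" ([left, top, right, bottom] in pixels, round what is visible of it).
The state is a dict: "time": time; "joint_pos": joint angles; "joint_vel": joint speeds; "joint_efforts": joint torques, N m; "tool_pos": TCP position; "tool_rot": TCP orientation; "contact_force": force on the tool from outside, world axes, zero at the start; "ft_torque": the same for the moment, N m; "gripper_width": opening from 0.0 (shut) to 1.0 (fully open); "grasp_force": force on a finger pad.
Only numpy, scipy, OpenCV 4.12 (cv2) and the standard library are available. Lean on these libraries where they do the work, as an engineer would, in place of code of your own. Each camera call takes 0.05 s, during which the arm holds its last target. There are 200 camera calls.

## Task

The drilled bar in the bench-mounted locking pliers was clamped short of its end stop. Pull the release lever at the tail of the pliers outward until the jaw springs open, push the bar along its trough until its end rests flush against the stop, and then squeeze the two handles together until they lock over centre again. Leave the pliers locked with the bar in them, and leave the other things on the bench where they are.

Things in the scene. Friction and masses are not known exactly. Their poses are not given: they have to be found in the camera images.
- clamp_deck: Grey steel deck on a fixed stand, sloping 25 degrees to face the robot like a lectern; locking pliers lie on it. Origin on its upper face, 60 mm above the bench. Axes: x up the slope, y left along the pliers, z square out of the deck. Numbers below: this frame, mm. It covers x -36 to 66, y -147 to 94; fingers must come square to it (tool tilted 25 degrees) at the handles.
- fixed_grip (a point): Point on the outer (downslope) face of the fixed handle, at x -15, y -122, z 19. Fixed handle: steel bar x -15 to -6, y -134 to 0, z 10 to 28, with a 15 mm adjusting-screw knob behind it to y -146. A grey back guard stands square on the deck upslope of both handles (x 60 to 64, y -147 to -62, 46 high): it leans over them and stops a vertical tool.
- handle (a joint): Moving handle, upslope of the fixed one; pivot at x 44, y -55, axis z. 0 rad = locked: x 6 to 15, y -136 to -58, z 10 to 28, 30 mm over the outer faces of both handles. 0.2 rad = fully open, 13 mm further upslope at y -122. Dead centre at 0.05: below it the handle snaps shut and stays locked, above it springs open. Closing takes about 8 N at y -122.
- handle_grip (a point): Point on the outer (upslope) face of the moving handle, 67 mm along y from its pivot; squeeze here. At x 15, y -122, z 19 when locked, about x 28 when open.
- release_lever (a joint): Release lever, pinned in the moving handle at x 3, y -110, axis z. 0 rad = at rest, held by a light spring; grows to 0.3 as its tip is pulled upslope (+x, away from the fixed handle). At 0.3 (tip 18 mm from rest) it meets its stop and takes the handle with it over centre, the tip some 25 mm from rest; the handle then springs open by itself. Less than 8 N is enough; let go, it returns.
- lever_tip (a point): Middle of the lever's dark paddle, which sticks out behind both handles. Paddle with the pliers locked: x -1 to 7, y -180 to -144, z 10 to 30, with an 11 mm round bead at y -180; this point at x 3, y -170, z 20. Free space on both sides of it.
- jaw_tip (a point): Top of the moving jaw's tip, at x 24, y 58, z 24 when locked. The steel jaw (x 17 to 31, y -4 to 58, z 8 to 24) presses the bar against the ledge with a sprung rubber pad at y 48 (about 10 N) and swings some 6 mm upslope when the pliers are open.
- ledge_mid (a point): Point on the upper edge of the fixed jaw, a steel ledge on the bar's downslope side: x -24 to -10, y -4 to 90, z 0 to 13; this point at x -10, y 50, z 13. With the deck it forms a trough in which the bar lies and slides along y; its own weight keeps it in place when the jaw is open.
- bar: Loose drilled aluminium bar 20 x 20 x 95 mm, about 0.1 kg, lying in the trough along y. Origin at the middle of its underside; its axes are parallel to the deck's; in the trough it covers x -10 to 10, z 0 to 20.
- bar_inner (a point): Centre of the bar's end face nearest the stop; starts 12 to 24 mm short of it.
- bar_outer (a point): Centre of the bar's free end face (20 x 20 mm), 95 mm from the other; it stands out past the ledge and deck, at y = 103 when home: push here toward -y (an upright tool can).
- stop_face (a point): Middle of the stop's face, in the deck frame at x 0, y 8, z 10 mm; the bar's inner end is home when it touches it.
- tape_roll: Bystander, to be left alone: roll of blue tape, 62 mm across, 19 mm high, lies in front of the clamp; origin under its centre.
- usb_module: Bystander, to be left alone: small green test board, 20 x 36 x 9 mm, in front of the clamp; origin under its centre.
- pen_light: Bystander, to be left alone: black pen light, 149 mm long, 25 mm thick, lies behind the clamp; origin under its centre.
- flux_syringe: Bystander, to be left alone: orange syringe with a teal cap, 85 mm long, 14 mm thick, lies behind the clamp; origin under its centre.
- multimeter: Bystander, to be left alone: hand multimeter, 182 x 87 x 57 mm, far to the left; origin under its centre.
- smd_reel: Bystander, to be left alone: flat blue reel, 110 mm across, 11 mm high, to the left; origin under its centre.
- carton_small: Bystander, to be left alone: small cardboard carton, 75 x 115 x 45 mm, to the left; origin under its centre.
Not all that is in view belongs to the job. Leave any pink, red or yellow look-alike of the bar alone.

How it is judged:
On the way, in this order (a step that is already met when the one before it is completed fails the run):
1. the release lever is pulled out (past 0.15 rad) (value of joint release_lever above 0.15 rad).
2. the pliers have sprung open (handle past 0.15 rad) (value of joint handle above 0.15 rad), for 0.1 s.
3. with the pliers still open, the bar is home against the stop (within 2.5 mm) (y of bar_inner in the frame of stop_face between -0.0025 and 0.0025 m and distance between bar_inner and stop_face below 0.005 m and angle between the y axis of bar and the y axis of clamp_deck, either way round below 0.04 rad and value of joint handle above 0.12 rad), for 0.1 s.
4. the handles are locked again with the bar home (y of bar_inner in the frame of stop_face between -0.0025 and 0.0025 m and distance between bar_inner and stop_face below 0.005 m and angle between the y axis of bar and the y axis of clamp_deck, either way round below 0.04 rad and value of joint handle below 0.02 rad), for 0.2 s.
At the end, for the whole second after the job is handed in: The pliers are locked (handle within 0.02 rad of its locked position, release lever at rest) and the bar is in the trough, along it, its inner end within 2.5 mm of the stop, at rest (all of step 4 and value of joint release_lever below 0.06 rad and linear speed of bar below 0.02 m/s); the robot touches nothing.
It fails at once if the bar is lifted out of the trough (inner end more than 12 mm off the trough line) or tipped (z of bar_inner in the frame of stop_face above 0.012 m or x of bar_inner in the frame of stop_face above 0.012 m).
It fails at once if a bystander is moved more than 20 mm (distance of any of tape_roll, usb_module, pen_light, flux_syringe, multimeter, smd_reel, carton_small from where it was at the start of the episode above 0.02 m).
It also fails if it takes over 48 s, if anything falls off the work surface, if the arm or the gripper's body presses on something with over 40 N, if the wrist force passes 120 N, or if a joint passes its speed limit or range.

## Working session

There is one attempt and no reset: what is moved stays moved. The work goes in short steps, Python scripts to look and compute and a tool call to move; the robot and the scene stay as the last step left them, time stands still between calls to the robot, and variables do not carry over. Pictures are saved under pics/ and viewed, at most 10 in all, crops included, and the job is handed in when it is done.

Besides the shell and the picture viewer there is one more tool, called as name(argument=value, ...), one argument or row to a line, values as JSON. arm_command: Moves the arm, as the interface text tells. Shifts and turns lie within -1 to 1; 1 stands for 0.15 m of shift or 2 pi rad of turn. Its arguments: {"type":"object","properties":{"moves":{"type":"array"}},"required":["moves"]}

```bash
mkdir -p pics; cat > h.py <<'E'
import numpy as np, cv2
from plant import manip
def save(p,n): cv2.imwrite('pics/'+n, p["frame"][:,:,::-1])
E
python3 - <<'E'
from h import *
s=manip.state(); print(s)
for c in ("scene","side"):
    p=manip.grab_frame(c); save(p,c+"0.png")
    print(c,p["fx"],p["fy"],p["cx"],p["cy"],np.round(p["R"],4).tolist(),np.round(p["t"],4).tolist())
    for n in ("clamp_deck","bar","lever_tip","handle","jaw_tip","ledge_mid","fixed_grip","tape_roll","usb_module","pen_light","flux_syringe","smd_reel","carton_small","multimeter"):
        print(n,[(np.round(d["extent"]).tolist(),round(d["confidence"],2)) for d in manip.search_frame(p,n)[:3]])
E
```

```text
{'time': 0.0, 'joint_pos': array([-1.41800339e+00,  5.33634245e-02,  1.61428613e+00, -4.61009723e-06,
        1.47598876e+00, -1.18997254e-01]), 'joint_vel': array([ 1.06986972e-03, -2.25043835e-03, -6.43718913e-05, -4.70889094e-04,
       -7.67881603e-05, -5.70476798e-04]), 'joint_efforts': array([ 9.18160440e-04, -3.93683410e+01, -3.70174026e+01, -3.44750208e-05,
        7.13213172e-03,  8.12741490e-06]), 'tool_pos': array([ 0.16769938, -0.60149381,  0.25506359]), 'tool_rot': array([-1.02264430e-03,  9.90779915e-01,  1.35477354e-01, -1.95769243e-05]), 'contact_force': array([ 0.15751068, -0.22246013,  0.29952662]), 'ft_torque': array([ 0.01578424, -0.00558998,  0.01249797]), 'grasp_force': 0.0, 'gripper_width': 1.004874942009426}
scene 519.0524013241635 519.0524013241635 289.5307750874274 209.0584050867859 [[0.6274, -0.7787, -0.0077], [-0.5019, -0.3967, -0.7686], [0.5954, 0.4861, -0.6397]] [-0.3616, 0.2439, 1.2717]
clamp_deck [([297.0, 193.0, 382.0, 257.0], 0.65), ([319.0, 260.0, 330.0, 271.0], 0.33)]
bar [([303.0, 311.0, 332.0, 344.0], 0.86), ([391.0, 325.0, 407.0, 367.0], 0.72), 
[... 1335 characters left out ...]
197.0], 0.49)]
jaw_tip [([237.0, 200.0, 248.0, 222.0], 0.66), ([194.0, 226.0, 206.0, 255.0], 0.25)]
ledge_mid [([222.0, 156.0, 265.0, 246.0], 0.79)]
fixed_grip [([223.0, 157.0, 265.0, 240.0], 0.67)]
tape_roll [([281.0, 237.0, 304.0, 260.0], 0.78)]
usb_module [([285.0, 201.0, 292.0, 209.0], 0.48)]
pen_light [([210.0, 172.0, 222.0, 217.0], 0.85), ([254.0, 157.0, 261.0, 166.0], 0.36)]
flux_syringe [([195.0, 229.0, 209.0, 254.0], 0.68)]
smd_reel [([283.0, 321.0, 333.0, 364.0], 0.97), ([239.0, 370.0, 299.0, 418.0], 0.64), ([254.0, 155.0, 265.0, 168.0], 0.59)]
carton_small [([186.0, 309.0, 223.0, 356.0], 0.61)]
multimeter [([236.0, 369.0, 299.0, 417.0], 0.62), ([237.0, 158.0, 260.0, 195.0], 0.39)]
```

```bash
python3 - <<'E'
from h import *
a=cv2.imread('pics/scene0.png')[180:300,255:395]; b=cv2.imread('pics/side0.png')[145:265,185:325]
o=np.vstack([cv2.resize(i,(700,600),interpolation=cv2.INTER_CUBIC)for i in(a,b)])
cv2.imwrite('pics/a.png',o[:600]);cv2.imwrite('pics/b.png',o[600:])
E
```

```text
(no output)
```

View pics/a.png

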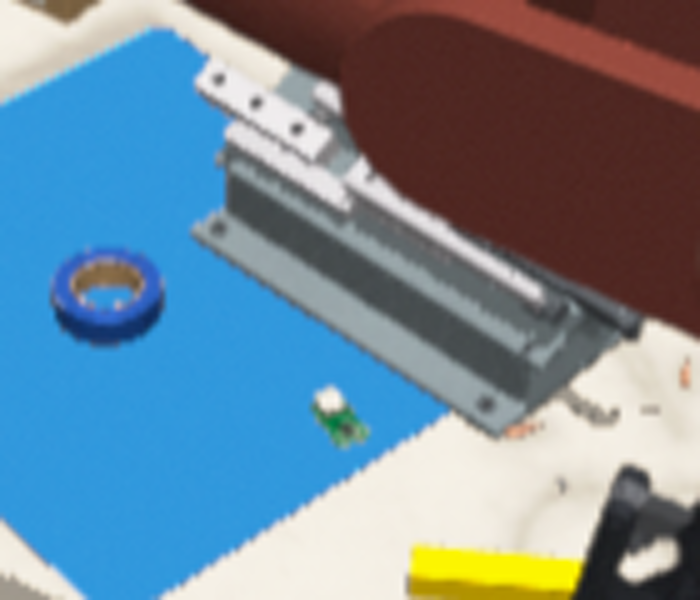

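View pics/b.png

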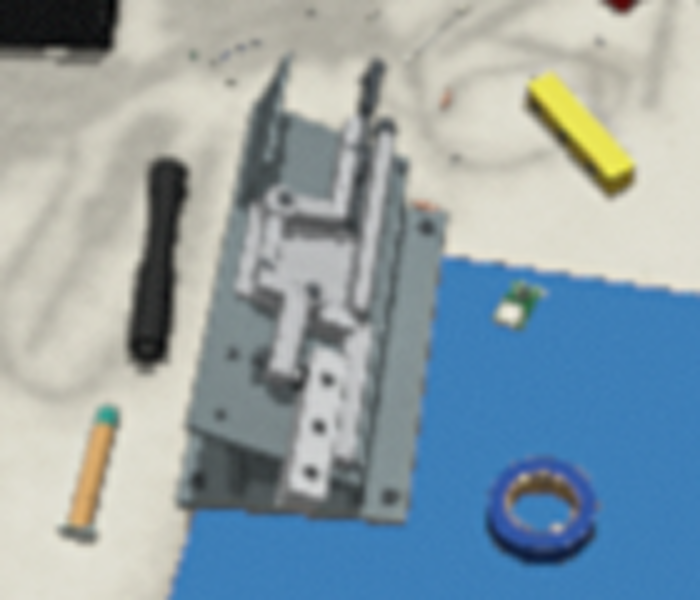

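```bash
cat >> h.py <<'E'
from scipy.spatial.transform import Rotation as Ro
from scipy.optimize import least_squares
def deckR(yaw): return (Ro.from_euler('z',yaw)*Ro.from_euler('y',-25,degrees=True)).as_matrix()
def d2w(q,P): return deckR(q[2])@np.asarray(P,float).T/1000+np.array([[q[0]],[q[1]],[0.06]]) if np.ndim(P)>1 else deckR(q[2])@np.asarray(P,float)/1000+np.array([q[0],q[1],.06])
def proj(p,W):
    c=np.asarray(p["R"])@W+np.asarray(p["t"]).reshape(3,1); return np.array([p["fx"]*c[0]/c[2]+p["cx"],p["fy"]*c[1]/c[2]+p["cy"]]).T
E
cat > f.py <<'E'
from h import *
ps,pc=manip.grab_frame("side"),manip.grab_frame("scene")
S=[((3,-186,20),(374,62)),((66,94,0),(188,432)),((-36,-147,0),(408,158)),((62,-147,46),(290,55)),((-10.5,-146,19),(387,122)),((24,58,24),(278,382)),((-24,90,13),(360,478))]
C=[((-10.5,-146,19),(560,305)),((-36,94,0),(226,158)),((-24,90,13),(226,128)),((3,-186,20),(634,325)),((-36,-147,0),(530,350))]
def pix(L,o): return np.array([l[1] for l in L])/5+o
def res(q):
    return np.concatenate([(proj(ps,d2w(q,[l[0] for l in S]))-pix(S,[185,145])).ravel(),(proj(pc,d2w(q,[l[0] for l in C]))-pix(C,[255,180])).ravel()])
r=least_squares(res,[.45,-.3,0],loss='soft_l1'); print(r.x,np.round(res(r.x).reshape(-1,2),1).tolist())
q=r.x
for P in [(0,8,10),(0,103,10),(3,-170,20),(15,-122,19)]: print(P,d2w(q,P).round(4))
E
python3 f.py
```

```text
[ 0.50670801 -0.19506995 -0.11125834] [[-0.7, 1.5], [-0.6, -0.9], [0.1, 0.3], [-0.6, -0.4], [-0.9, 1.0], [1.2, -1.1], [-1.9, -2.9], [-0.9, 0.8], [-4.2, -0.8], [-1.9, 0.4], [-0.2, 0.3], [0.8, 2.6]]
(0, 8, 10) [ 0.5034 -0.1867  0.0691]
(0, 103, 10) [ 0.5139 -0.0922  0.0691]
(3, -170, 20) [ 0.4821 -0.3634  0.0794]
(15, -122, 19) [ 0.4987 -0.3169  0.0836]
```

```bash
cat >> h.py <<'E'
Q=[ 0.5067,-0.1951,-0.1113]
def uv():
    s=manip.state(); d=np.array(s["tool_pos"][:2])-Q[:2]; c,n=np.cos(Q[2]),np.sin(Q[2])
    return np.array([d@[c,n],d@[-n,c],s["tool_pos"][2]])*1000
def mv(*pts,q=None):
    q=q or Q; s=manip.state(); T=Ro.from_quat(np.roll(s["tool_rot"],-1)).as_matrix(); c,n=np.cos(q[2]),np.sin(q[2])
    print("t",s["time"],"uvz",uv().round(1),"F",np.round(s["contact_force"],1),"w",s["gripper_width"])
    a=np.array([c,n,0])@T; print("turn",np.arctan2(a[1],a[0])/2/np.pi)
    for u,v,z in pts:
        W=np.array([q[0]+(u*c-v*n)/1e3,q[1]+(u*n+v*c)/1e3,z/1e3]); print((u,v,z),((W-s["tool_pos"])@T/.15).round(3).tolist())
E
python3 -c "
from h import *
mv((-40,-172,200),(-40,-172,93))"
```

```text
t 1.6 uvz [-291.6 -442.1  256.3] F [-0.1  0.6 -0.5] w 0.9985124871664899
turn 0.060975330493421194
(-40, -172, 200) [2.229, -1.043, 0.376]
(-40, -172, 93) [2.229, -1.043, 1.089]
```

arm_command(
  moves=[
    [-1,[1.0,-0.52,0.1],0.061],
    [-1,[1.0,-0.52,0.1],0.061],
    [-1,[1.0,-0.52,0.1],0.061],
    [-1,[1.0,-0.52,0.1],0.061],
    [-1,[1.0,-0.52,0.1],0.061],
    [-1,[1.0,-0.52,0.1],0.061],
  ],
)

```text
time: 2.1
tool_pos: [0.2929, -0.4849, 0.2411]
tool_rot: [-0.0, 0.999, -0.054, -0.0]
contact_force: [-0.1, -0.9, -0.3]
gripper_width: 0.14
grasp_force: 0.0
```

```bash
python3 -c "
from h import *
mv((-40,-172,200),(-40,-172,93))"
```

```text
t 2.1 uvz [-180.3 -311.8  241.1] F [-0.1 -0.9 -0.3] w 0.14048719279300956
turn 0.0006424819783137884
(-40, -172, 200) [0.939, -0.928, 0.274]
(-40, -172, 93) [0.939, -0.928, 0.987]
```

arm_command(
  moves=[
    [-1,[0.9,-0.92,0.27],0],
    [-1,[0.9,-0.92,0.27],0],
    [-1,[0.9,-0.92,0.27],0],
    [-1,[0.9,-0.92,0.27],0],
    [-1,[0.9,-0.92,0.27],0],
    [-1,[0.9,-0.92,0.27],0],
    [-1,[0.9,-0.92,0.27],0],
  ],
)

```text
time: 2.68
tool_pos: [0.4411, -0.3646, 0.2004]
tool_rot: [0.0, 0.998, -0.055, -0.0]
contact_force: [0.2, -0.5, 0.2]
gripper_width: 0.002
grasp_force: 0.0
```

```bash
python3 - <<'E'
from h import *
mv((-42,-172,93))
p=manip.grab_frame("wrist"); save(p,"w1.png"); s=manip.state()
print(p["fx"],p["cx"],p["cy"],np.round(p["R"],4).tolist(),np.round(p["t"],4).tolist())
ps=manip.grab_frame("scene"); save(ps,"s1.png")
b=cv2.imread('pics/s1.png')[170:290,270:410]
w=cv2.imread('pics/w1.png')
cv2.imwrite('pics/c.png',np.vstack([cv2.resize(w,(400,300)),cv2.resize(b,(350,300),interpolation=cv2.INTER_CUBIC).copy() if 0 else cv2.copyMakeBorder(cv2.resize(b,(350,300),interpolation=cv2.INTER_CUBIC),0,0,0,50,0)]))
E
```

```text
t 2.6833 uvz [ -46.3 -175.8  200.4] F [ 0.2 -0.5  0.2] w 0.0015912638162985174
turn 0.0002487012070931823
(-42, -172, 93) [0.03, -0.025, 0.716]
325.19226210127806 280.26412899473956 208.82419448078767 [[-0.1102, -0.9939, 0.0012], [-0.943, 0.105, 0.3158], [-0.314, 0.0337, -0.9488]] [-0.313, 0.4316, 0.4771]
```

View pics/w1.png

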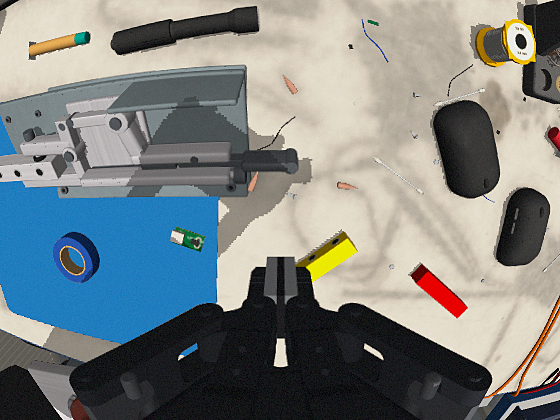

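```bash
python3 - <<'E'
from h import *
p=manip.grab_frame("wrist")
def pf(W):
    c=np.asarray(p["R"])@W+np.asarray(p["t"]).reshape(3,1); r=np.hypot(c[0],c[1]); k=p["fx"]*np.arctan2(r,c[2])/r
    return np.array([k*c[0]+p["cx"],k*c[1]+p["cy"]]).T
L=[((3,-180,20),(291,160)),((-36,-147,0),(247,196)),((62,-147,46),(246,66)),((-10.5,-146,19),(244,174)),((66,94,0),(1,97)),((44,-55,26),(116,123)),((6,-136,28),(243,160))]
P=[l[0] for l in L]; U=np.array([l[1] for l in L])
f=lambda q:(pf(d2w(q,P))-U).ravel()
print(f(Q).reshape(-1,2).round(1).tolist())
r=least_squares(f,Q,loss='soft_l1'); print(r.x,f(r.x).reshape(-1,2).round(1).tolist())
E
```

```text
[[-6.0, -1.0], [-0.8, -12.8], [-16.8, 35.6], [-3.2, -1.1], [-8.8, 9.9], [-5.0, -1.0], [-18.8, 2.4]]
[ 0.5112116  -0.20056982 -0.14567011] [[0.2, 0.4], [3.5, -12.9], [-6.3, 35.3], [2.2, -1.2], [-5.0, 0.1], [1.6, -6.1], [-12.5, 1.8]]
```

```bash
python3 - <<'E'
from h import *
p=manip.grab_frame("wrist")
def pf(W):
    c=np.asarray(p["R"])@W+np.asarray(p["t"]).reshape(3,1); r=np.hypot(c[0],c[1]); k=p["fx"]*np.arctan2(r,c[2])/r
    return np.array([k*c[0]+p["cx"],k*c[1]+p["cy"]]).T
L=[((3,-180,20),(291,160)),((62,-147,46),(238,104)),((-10.5,-146,19),(243,174)),((44,-55,26),(116,123)),((66,-147,0),(246,66)),((-36,-147,0),(247,184))]
P=[l[0] for l in L]; U=np.array([l[1] for l in L])
f=lambda q:(pf(d2w(q,P))-U).ravel()
print(f(Q).reshape(-1,2).round(1).tolist())
r=least_squares(f,Q,loss='soft_l1'); print(r.x,f(r.x).reshape(-1,2).round(1).tolist())
for q in (Q,r.x): print(d2w(q,(3,-170,20)),d2w(q,(0,103,10)))
E
```

```text
[[-6.3, -1.2], [-9.2, -2.5], [-2.5, -1.2], [-5.2, -1.0], [-8.8, 3.6], [-1.0, -0.9]]
[ 0.50762792 -0.19958837 -0.12793294] [[-0.6, 0.8], [-0.7, -1.1], [2.7, 0.0], [0.4, -2.3], [-1.2, 4.8], [3.3, 0.2]]
[ 0.48212007 -0.36341132  0.07939401] [ 0.51394021 -0.0922679   0.06906308]
[ 0.48025201 -0.36746759  0.07939401] [ 0.51657745 -0.09689092  0.06906308]
```

```bash
sed -i 's/^Q=.*/Q=[0.507,-0.1985,-0.118]/' h.py; python3 -c "
from h import *
mv((-42,-171,93),(-24,-171,93),(2,-171,93))"
```

```text
t 2.8833 uvz [ -46.7 -174.3  201.4] F [-0.   0.7 -0.5] w -0.00343527685250405
turn 0.0006905811797839017
(-42, -171, 93) [0.031, -0.023, 0.723]
(-24, -171, 93) [0.151, -0.022, 0.723]
(2, -171, 93) [0.325, -0.021, 0.723]
```

arm_command(
  moves=[
    [-1,[0.02,-0.02,0.25],0],
    [-1,[0.02,-0.02,0.5],0],
    [-1,[0.02,-0.02,0.72],0],
    [-1,[0.02,-0.02,0.72],0],
    [-1,[0.06,-0.02,0.72],0],
    [-1,[0.1,-0.02,0.72],0],
    [-1,[0.14,-0.02,0.72],0],
    [-1,[0.17,-0.02,0.72],0],
    [-1,[0.17,-0.02,0.72],0],
  ],
)

```text
time: 3.63
tool_pos: [0.4684, -0.3658, 0.0955]
tool_rot: [0.002, 0.998, -0.055, 0.001]
contact_force: [-2.1, -1.7, 1.5]
gripper_width: 0.0
grasp_force: 0.9
```

```bash
python3 - <<'E'
from h import *
mv((2,-171,93))
p=manip.grab_frame("wrist"); save(p,"w2.png")
a=p["frame"][90:290,60:360,::-1]; cv2.imwrite('pics/w2c.png',cv2.resize(a,(750,500)))
E
```

```text
t 3.6333 uvz [ -18.6 -170.7   95.5] F [-2.1 -1.7  1.5] w 0.00015568529790400244
turn 0.0011522686796368936
(2, -171, 93) [0.138, 0.003, 0.017]
```

View pics/w2c.png

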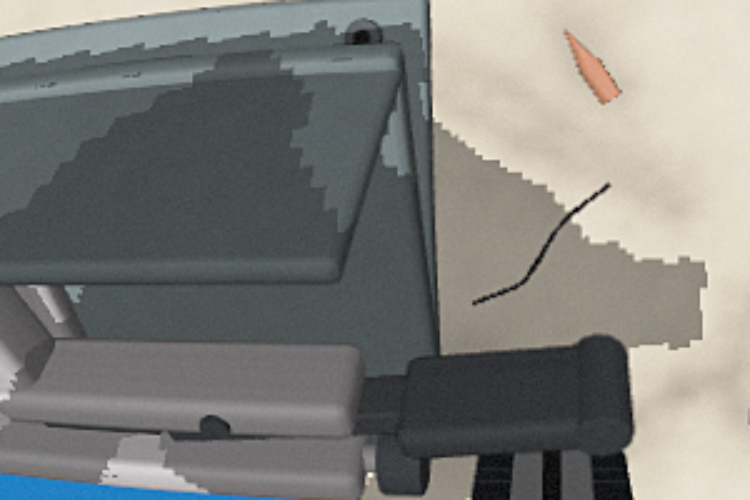

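arm_command(
  moves=[
    [-1,[0.03,0,0],0],
    [-1,[0.06,0,0],0],
    [-1,[0.09,0,0],0],
    [-1,[0.12,0,0],0],
    [-1,[0.14,0,0],0],
    [-1,[0.14,0,0],0],
  ],
)

```text
time: 4.18
tool_pos: [0.4882, -0.3671, 0.093]
tool_rot: [0.0, 0.998, -0.056, 0.001]
contact_force: [-1.6, -0.6, 0.3]
gripper_width: -0.001
grasp_force: 0.9
```

```bash
python3 - <<'E'
from h import *
mv((2,-171,93))
p=manip.grab_frame("wrist"); save(p,"w3.png")
a=p["frame"][90:290,60:360,::-1]; cv2.imwrite('pics/w3c.png',cv2.resize(a,(750,500)))
E
```

```text
t 4.1833 uvz [   1.2 -169.6   93. ] F [-1.6 -0.6  0.3] w -0.000896157255911262
turn 0.0010482852154815446
(2, -171, 93) [0.005, 0.009, 0.0]
```

View pics/w3c.png

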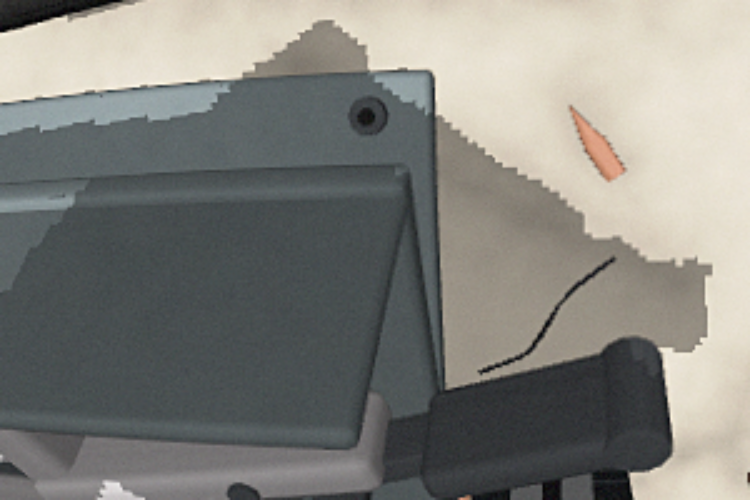

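arm_command(
  moves=[
    [-1,[0.03,0,0],0],
    [-1,[0.05,0,0],0],
    [-1,[0.07,0,0],0],
    [-1,[0.08,0,0],0],
    [-1,[0.08,0,0],0],
    [-1,[0.08,0,0],0],
  ],
)

```text
time: 4.73
tool_pos: [0.4969, -0.3673, 0.092]
tool_rot: [-0.001, 0.998, -0.055, -0.004]
contact_force: [-12.0, 1.3, 5.7]
gripper_width: 0.001
grasp_force: 5.6
```

```bash
python3 - <<'E'
from h import *
mv((2,-171,93))
p=manip.grab_frame("wrist"); save(p,"w4.png")
a=p["frame"][90:290,60:360,::-1]; cv2.imwrite('pics/w4c.png',cv2.resize(a,(750,500)))
E
```

```text
t 4.7333 uvz [   9.8 -168.8   92. ] F [-12.    1.3   5.7] w 0.0014992886744269397
turn 0.0011527695082190717
(2, -171, 93) [-0.052, 0.014, -0.006]
```

View pics/w4c.png

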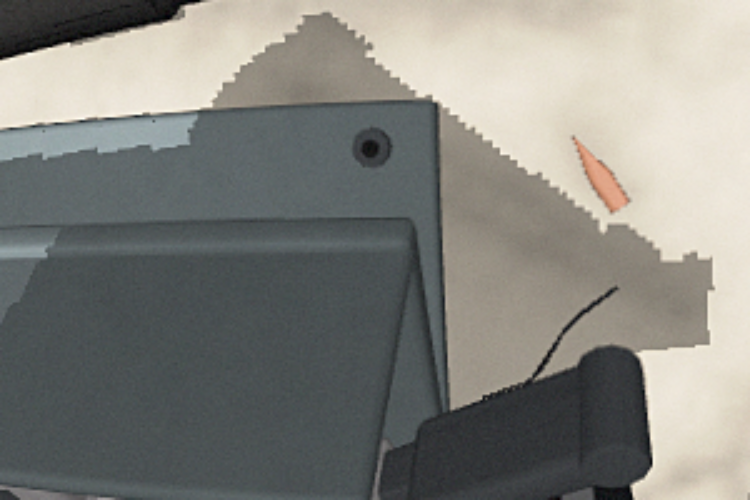

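arm_command(
  moves=[
    [-1,[0.01,0,0],0],
    [-1,[0.02,0,0],0],
    [-1,[0.03,0,0],0],
    [-1,[0.03,0,0],0],
  ],
)

```text
time: 5.12
tool_pos: [0.498, -0.3674, 0.0915]
tool_rot: [-0.002, 0.998, -0.055, -0.008]
contact_force: [-26.0, 3.2, 12.1]
gripper_width: 0.0
grasp_force: 11.4
```

arm_command(
  moves=[
    [-1,[0.01,0,0],0],
    [-1,[0.02,0,0],0],
    [-1,[0.03,0,0],0],
    [-1,[0.03,0,0],0],
  ],
)

```text
time: 5.45
tool_pos: [0.4992, -0.3678, 0.0908]
tool_rot: [-0.003, 0.998, -0.055, -0.013]
contact_force: [-37.7, 4.3, 16.7]
gripper_width: 0.002
grasp_force: 17.0
```

arm_command(
  moves=[
    [-1,[-0.1,0,0],0],
    [-1,[-0.3,0,0],0],
    [-1,[-0.3,0,0],0],
    [-1,[-0.3,0,-0.3],0],
    [-1,[-0.3,0,-0.5],0],
    [-1,[-0.3,0,-0.7],0],
    [-1,[-0.3,0,-0.7],0],
  ],
)

```text
time: 6.03
tool_pos: [0.4674, -0.3667, 0.2066]
tool_rot: [0.004, 0.998, -0.056, 0.006]
contact_force: [1.5, -0.5, 0.9]
gripper_width: -0.003
grasp_force: 0.0
```

```bash
python3 - <<'E'
from h import *
mv((-4,145,200),(-4,145,90))
p=manip.grab_frame("wrist"); save(p,"w5.png")
w=p["frame"][50:250,0:400,::-1]; 
b=manip.grab_frame("side")["frame"][145:255,195:295,::-1]
o=np.zeros((550,800,3),np.uint8); o[:300,:600]=cv2.resize(w,(600,300)); o[300:,:230]=cv2.resize(b,(230,250),interpolation=cv2.INTER_CUBIC)
o[300:550,300:800]=cv2.resize(cv2.imread('pics/w1.png')[50:250,0:400],(500,250))
cv2.imwrite('pics/w5c.png',o)
E
```

```text
t 6.0333 uvz [ -19.5 -171.7  206.6] F [ 1.5 -0.5  0.9] w -0.0027839615068906477
turn 0.0010856686609451121
(-4, 145, 200) [0.117, -2.111, 0.028]
(-4, 145, 90) [0.108, -2.117, 0.761]
```

View pics/w5c.png

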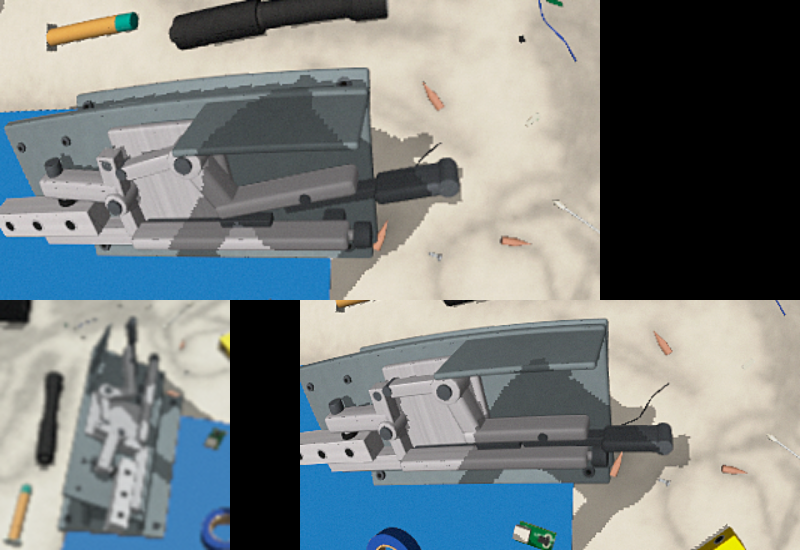

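arm_command(
  moves=[
    [-1,[0.06,-1.0,0.03],0],
    [-1,[0.06,-1.0,0.03],0],
    [-1,[0.06,-1.0,0.03],0],
    [-1,[0.06,-1.0,0.03],0],
    [-1,[0.06,-1.0,0.03],0],
  ],
)

```text
time: 6.55
tool_pos: [0.4891, -0.211, 0.1907]
tool_rot: [-0.002, 0.999, -0.053, -0.001]
contact_force: [0.4, 0.5, -0.1]
gripper_width: 0.002
grasp_force: 0.0
```

arm_command(
  moves=[
    [-1,[0.05,-1.0,0.0],0],
    [-1,[0.05,-1.0,0.0],0],
    [-1,[0.05,-1.0,0.0],0],
    [-1,[0.05,-1.0,0.0],0],
    [-1,[0.05,-1.0,0.0],0],
  ],
)

```text
time: 6.97
tool_pos: [0.5132, -0.0638, 0.1916]
tool_rot: [-0.001, 0.999, -0.053, -0.001]
contact_force: [-0.1, -0.5, 0.2]
gripper_width: -0.003
grasp_force: 0.0
```

```bash
python3 - <<'E'
from h import *
mv((-4,155,90),(-4,118,90))
p=manip.grab_frame("wrist"); save(p,"w6.png")
E
```

```text
t 6.9667 uvz [ -9.7 134.5 191.6] F [-0.1 -0.5  0.2] w -0.002792943320521934
turn 0.0018124378161645809
(-4, 155, 90) [0.041, -0.135, 0.677]
(-4, 118, 90) [0.038, 0.112, 0.677]
```

View pics/w6.png

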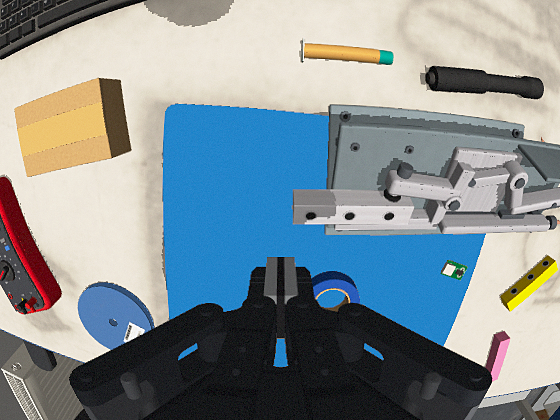

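```bash
python3 - <<'E'
from h import *
p=manip.grab_frame("wrist")
R,t=np.asarray(p["R"]),np.asarray(p["t"]).ravel()
def bp(u,v,h):
    d=np.array([u-p["cx"],v-p["cy"]]); r=np.hypot(*d); a=r/p["fx"]; k=R.T@np.array([*(d/r*np.sin(a)),np.cos(a)]); o=-R.T@t
    W=o+k*(h-o[2])/k[2]; e=(W-[*Q[:2],0])[:2]; c,n=np.cos(Q[2]),np.sin(Q[2]); return np.array([e@[c,n],e@[-n,c]])*1000
print(bp(293,191,.082),"expect u",10*.906-20*.4226,bp(293,215,.074),"expect u",-9-8.4)
E
```

```text
[ 10.28765424 124.44359698] expect u 0.6080000000000005 [-10.89440515 123.68592224] expect u -17.4
```

arm_command(
  moves=[
    [-1,[0.03,-0.16,0.0],0],
    [-1,[0.03,-0.16,0.25],0],
    [-1,[0.03,-0.16,0.5],0],
    [-1,[0.03,-0.16,0.68],0],
    [-1,[0.03,-0.16,0.68],0],
    [-1,[0.03,-0.1,0.68],0],
    [-1,[0.03,-0.06,0.68],0],
    [-1,[0.03,-0.02,0.68],0],
    [-1,[0.03,-0.02,0.68],0],
  ],
)

```text
time: 7.82
tool_pos: [0.5197, -0.0674, 0.0939]
tool_rot: [0.001, 0.998, -0.057, 0.002]
contact_force: [0.5, -0.2, 0.1]
gripper_width: 0.002
grasp_force: 0.0
```

```bash
python3 - <<'E'
from h import *
mv((-5,118,90))
p=manip.grab_frame("wrist"); save(p,"w7.png"); cv2.imwrite('pics/w7c.png',cv2.resize(p["frame"][130:350,200:500,::-1],(750,550)))
E
```

```text
t 7.8167 uvz [ -2.8 131.7  93.9] F [ 0.5 -0.2  0.1] w 0.0024840940376329042
turn 0.0007220062312427752
(-5, 118, 90) [-0.015, 0.091, 0.026]
```

View pics/w7c.png

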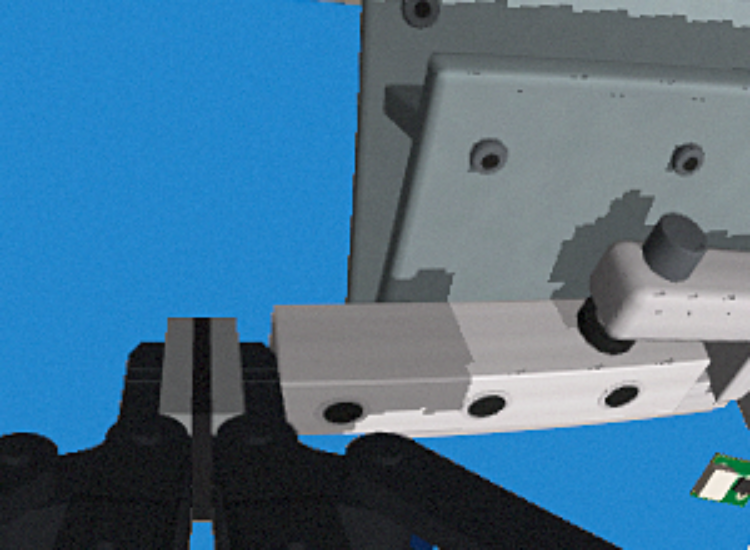

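arm_command(
  moves=[
    [-1,[-0.01,0.0,0.02],0],
    [-1,[-0.01,0.015,0.02],0],
    [-1,[-0.01,0.03,0.02],0],
    [-1,[-0.01,0.045,0.02],0],
    [-1,[-0.01,0.06,0.02],0],
    [-1,[-0.01,0.075,0.02],0],
    [-1,[-0.01,0.09,0.02],0],
    [-1,[-0.01,0.09,0.02],0],
  ],
)

```text
time: 8.53
tool_pos: [0.5151, -0.0789, 0.0883]
tool_rot: [0.0, 0.998, -0.056, 0.0]
contact_force: [-0.2, 0.8, -0.8]
gripper_width: -0.003
grasp_force: 0.0
```

arm_command(
  moves=[
    [-1,[0,0.01,0],0],
    [-1,[0,0.02,0],0],
    [-1,[0,0.03,0],0],
    [-1,[0,0.03,0],0],
  ],
)

```text
time: 8.87
tool_pos: [0.5146, -0.0819, 0.0882]
tool_rot: [-0.002, 0.998, -0.056, -0.0]
contact_force: [0.7, 6.3, 1.5]
gripper_width: -0.001
grasp_force: 3.0
```

arm_command(
  moves=[
    [-1,[0,0.01,0],0],
    [-1,[0,0.015,0],0],
    [-1,[0,0.015,0],0],
    [-1,[0,0.015,0],0],
  ],
)

```text
time: 9.2
tool_pos: [0.5146, -0.0821, 0.0882]
tool_rot: [-0.004, 0.998, -0.056, -0.0]
contact_force: [1.5, 13.1, 1.8]
gripper_width: -0.0
grasp_force: 6.6
```

```bash
python3 - <<'E'
from h import *
mv((-5,118,90))
p=manip.grab_frame("wrist"); save(p,"w8.png"); cv2.imwrite('pics/w8c.png',cv2.resize(p["frame"][110:330,240:540,::-1],(750,550)))
E
```

```text
t 9.2 uvz [ -6.2 116.5  88.2] F [ 1.5 13.1  1.8] w -0.00039773552071116334
turn 0.0009730310232913751
(-5, 118, 90) [0.008, -0.01, -0.012]
```

View pics/w8c.png

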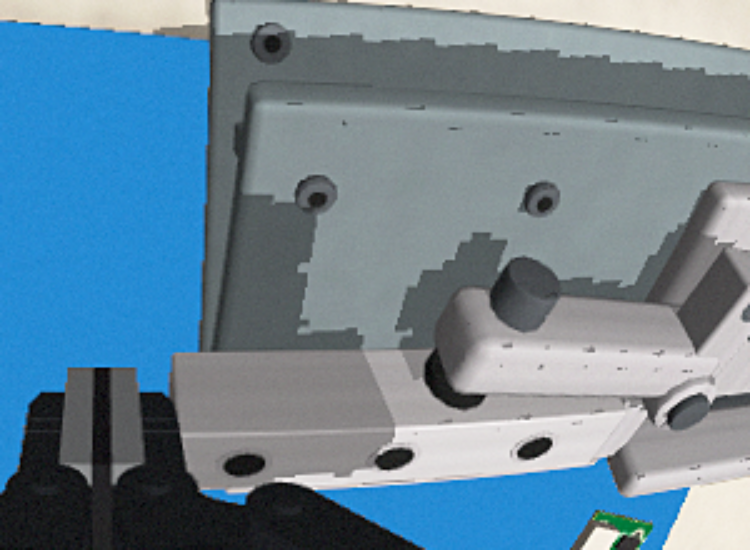

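arm_command(
  moves=[
    [-1,[0,-0.03,0],0],
    [-1,[0,-0.1,0],0],
    [-1,[0,-0.15,0],0],
    [-1,[0,-0.15,-0.3],0],
    [-1,[0,-0.15,-0.55],0],
    [-1,[0,-0.15,-0.8],0],
    [-1,[0,-0.15,-0.8],0],
  ],
)

```text
time: 9.83
tool_pos: [0.5214, -0.0637, 0.2181]
tool_rot: [0.002, 0.998, -0.055, 0.008]
contact_force: [0.6, -0.7, 0.7]
gripper_width: -0.004
grasp_force: 0.0
```

```bash
python3 - <<'E'
from h import *
print(manip.state()["joint_pos"])
mv((55,-172,208),(55,-10,208))
E
```

```text
[-2.63011770e-01 -1.71821502e-01  1.89219028e+00 -4.90006045e-04
  1.40516123e+00  1.41886966e+00]
t 9.8333 uvz [ -1.6 135.6 218.1] F [ 0.6 -0.7  0.7] w -0.0035577191250364096
turn 0.0011092545011186627
(55, -172, 208) [0.362, 2.053, 0.079]
(55, -10, 208) [0.369, 0.973, 0.076]
```

arm_command(
  moves=[
    [-1,[0.37,0.97,0.05],-0.25],
    [-1,[0.37,0.97,0.05],-0.25],
    [-1,[0.37,0.97,0.05],-0.25],
    [-1,[0.37,0.97,0.05],-0.25],
    [-1,[0.37,0.97,0.05],-0.25],
    [-1,[0.37,0.97,0.05],-0.25],
    [-1,[0.37,0.97,0.05],-0.25],
    [-1,[0.37,0.97,0.05],-0.25],
    [-1,[0.37,0.97,0.05],-0.25],
    [-1,[0.37,0.97,0.05],-0.25],
    [-1,[0.37,0.97,0.05],-0.25],
    [-1,[0.37,0.97,0.05],-0.25],
    [-1,[0.37,0.97,0.05],-0.25],
    [-1,[0.37,0.97,0.05],-0.25],
  ],
)

```text
time: 11.0
tool_pos: [0.5559, -0.2134, 0.2005]
tool_rot: [0.0, 0.745, 0.667, -0.0]
contact_force: [0.8, 0.2, -0.7]
gripper_width: -0.001
grasp_force: 0.0
```

```bash
python3 -c "
from h import *
mv((55,-172,208))"
```

```text
t 11.0 uvz [ 50.3  -9.  200.5] F [ 0.8  0.2 -0.7] w -0.0007796480881225675
turn 0.2512656478861193
(55, -172, 208) [-1.087, 0.022, -0.05]
```

arm_command(
  moves=[
    [-1,[-1.0,0.03,0],0],
    [-1,[-1.0,0.03,0],0],
    [-1,[-1.0,0.03,0],0],
    [-1,[-1.0,0.03,0],0],
    [-1,[-1.0,0.03,0],0],
    [-1,[-1.0,0.03,0],0],
  ],
)

```text
time: 11.5
tool_pos: [0.5433, -0.3642, 0.2003]
tool_rot: [-0.0, 0.747, 0.665, 0.0]
contact_force: [0.0, 0.5, 0.5]
gripper_width: 0.004
grasp_force: 0.0
```

```bash
python3 - <<'E'
from h import *
mv((56,-173,88),(38,-173,88),(12,-173,88))
E
```

```text
t 11.5 uvz [  55.6 -160.3  200.3] F [0.  0.5 0.5] w 0.003972016400126098
turn 0.2504130367470683
(56, -173, 88) [-0.085, 0.003, 0.749]
(38, -173, 88) [-0.085, -0.117, 0.749]
(12, -173, 88) [-0.084, -0.29, 0.749]
```

arm_command(
  moves=[
    [-1,[-0.085,0.02,0],0],
    [-1,[-0.085,0.02,0.25],0],
    [-1,[-0.085,0.02,0.5],0],
    [-1,[-0.085,0.02,0.7],0],
    [-1,[-0.085,0.02,0.75],0],
    [-1,[-0.085,0.02,0.75],0],
    [-1,[-0.085,-0.03,0.75],0],
    [-1,[-0.085,-0.06,0.75],0],
    [-1,[-0.085,-0.09,0.75],0],
    [-1,[-0.085,-0.09,0.75],0],
  ],
)

```text
time: 12.33
tool_pos: [0.529, -0.3751, 0.0908]
tool_rot: [0.002, 0.746, 0.666, 0.0]
contact_force: [0.4, 0.1, 0.2]
gripper_width: 0.0
grasp_force: 0.0
```

arm_command(
  moves=[
    [-1,[0,-0.02,0],0],
    [-1,[0,-0.04,0],0],
    [-1,[0,-0.06,0],0],
    [-1,[0,-0.08,0],0],
    [-1,[0,-0.1,0],0],
    [-1,[0,-0.1,0],0],
  ],
)

```text
time: 12.83
tool_pos: [0.5154, -0.3725, 0.0881]
tool_rot: [0.002, 0.746, 0.666, 0.002]
contact_force: [8.8, -0.2, -5.8]
gripper_width: -0.007
grasp_force: 4.2
```

```bash
python3 - <<'E'
from h import *
mv((12,-173,88))
E
```

```text
t 12.8333 uvz [  28.9 -171.8   88.1] F [ 8.8 -0.2 -5.8] w -0.007388354466556863
turn 0.25097997157242546
(12, -173, 88) [-0.007, -0.113, 0.0]
```

arm_command(
  moves=[
    [-1,[0,-0.02,0],0],
    [-1,[0,-0.04,0],0],
    [-1,[0,-0.06,0],0],
    [-1,[0,-0.06,0],0],
  ],
)

```text
time: 13.17
tool_pos: [0.5047, -0.371, 0.0878]
tool_rot: [-0.0, 0.745, 0.667, 0.0]
contact_force: [0.1, -0.2, -0.9]
gripper_width: 0.0
grasp_force: 0.0
```

arm_command(
  moves=[
    [-1,[0,-0.01,0],0],
    [-1,[0,-0.02,0],0],
    [-1,[0,-0.02,0],0],
  ],
)

```text
time: 13.42
tool_pos: [0.5018, -0.3715, 0.0885]
tool_rot: [0.0, 0.746, 0.666, 0.0]
contact_force: [1.6, 0.0, 0.6]
gripper_width: 0.001
grasp_force: 0.3
```

arm_command(
  moves=[
    [-1,[0,0.1,0],0],
    [-1,[0,0.25,0],0],
    [-1,[0,0.25,0],0],
    [-1,[0,0.25,-0.25],0],
    [-1,[0,0.25,-0.5],0],
    [-1,[0,0.25,-0.75],0],
    [-1,[0,0.25,-0.75],0],
  ],
)

```text
time: 14.0
tool_pos: [0.5422, -0.3786, 0.2115]
tool_rot: [0.008, 0.745, 0.667, 0.001]
contact_force: [1.6, -1.5, 2.1]
gripper_width: -0.002
grasp_force: 0.0
```

```bash
python3 -c "
from h import *
mv((-46.7,-174.3,201.4))"
```

```text
t 14.0 uvz [  56.1 -174.7  211.5] F [ 1.6 -1.5  2.1] w -0.0015695356873266335
turn 0.25102524119427655
(-46.7, -174.3, 201.4) [0.008, -0.686, 0.059]
```

arm_command(
  moves=[
    [-1,[0,-0.69,0.06],0.25],
    [-1,[0,-0.69,0.06],0.25],
    [-1,[0,-0.69,0.06],0.25],
    [-1,[0,-0.69,0.06],0.25],
    [-1,[0,-0.69,0.06],0.25],
    [-1,[0,-0.69,0.06],0.25],
    [-1,[0,-0.69,0.06],0.25],
    [-1,[0,-0.69,0.06],0.25],
    [-1,[0,-0.69,0.06],0.25],
    [-1,[0,-0.69,0.06],0.25],
    [-1,[0,-0.69,0.06],0.25],
    [-1,[0,-0.69,0.06],0.25],
    [-1,[0,-0.69,0.06],0.25],
    [-1,[0,-0.69,0.06],0.25],
    [-1,[0,-0.69,0.06],0.25],
  ],
)

```text
time: 15.25
tool_pos: [0.436, -0.364, 0.1917]
tool_rot: [0.0, 0.998, -0.055, -0.0]
contact_force: [0.0, -0.6, -0.0]
gripper_width: -0.001
grasp_force: 0.0
```

```bash
python3 - <<'E'
from h import *
mv((-46.7,-174.3,201.4))
p=manip.grab_frame("wrist"); save(p,"w9.png"); n=p["frame"][:,:,::-1]; o=cv2.imread('pics/w1.png'); w5=cv2.imread('pics/w5.png')
def m(ref,box,img):
    l,t,r,b=box; R=cv2.matchTemplate(img[max(t-35,0):b+35,max(l-35,0):r+35],ref[t:b,l:r],cv2.TM_CCOEFF_NORMED); _,v,_,q=cv2.minMaxLoc(R); return round(v,3),(q[0]+max(l-35,0)-l,q[1]+max(t-35,0)-t)
for nm,b in dict(guard=(190,60,255,115),knobfixed=(190,165,250,190),movinghandle=(145,140,235,165),bead=(250,145,305,175),jaw=(35,120,85,160),yellow=(300,228,360,280),bar=(1,155,40,185)).items(): print(nm,m(o,b,n))
# bar holes
g=cv2.cvtColor(np.ascontiguousarray(n),cv2.COLOR_BGR2GRAY)
E
```

```text
t 15.25 uvz [ -51.  -172.7  191.7] F [ 0.  -0.6 -0. ] w -0.0011393527546921865
turn 0.0013148142137381772
(-46.7, -174.3, 201.4) [0.029, 0.011, -0.065]
guard (0.907, (-1, -9))
knobfixed (0.878, (-1, -4))
movinghandle (0.917, (-4, -5))
bead (0.926, (1, -5))
jaw (0.86, (-6, -4))
yellow (0.953, (2, -1))
bar (0.561, (9, -4))
```

```bash
python3 - <<'E'
from h import *
p=manip.grab_frame("side"); save(p,"side9.png"); a=cv2.imread('pics/side0.png'); n=cv2.imread('pics/side9.png')
# track the bar's bright/dark end: subpixel template
def m(box):
    l,t,r,b=box; f=lambda i:cv2.resize(i,None,fx=8,fy=8,interpolation=cv2.INTER_CUBIC)
    R=cv2.matchTemplate(f(n[t-22:b+12,l-12:r+12]),f(a[t:b,l:r]),cv2.TM_CCOEFF_NORMED); _,v,_,q=cv2.minMaxLoc(R); return round(v,3),(q[0]/8-12,q[1]/8-22)
for nm,b in dict(bar=(240,224,256,248),deckcorner=(218,228,234,250),tape=(280,235,307,263),usb=(283,200,295,212)).items(): print(nm,m(b))
for y in (0,10,20): print(y,proj(p,d2w(Q,[(0,8+95+y,20),(0,8+95+y,0)])).round(1).tolist())
print(np.round(n[222:252,246].astype(int)).tolist())
E
```

```text
bar (0.768, (1.625, -6.375))
deckcorner (1.0, (0.0, 0.0))
tape (0.993, (0.0, 0.0))
usb (0.981, (0.0, -0.125))
0 [[246.9, 236.4], [244.1, 240.1]]
10 [[246.4, 239.5], [243.6, 243.2]]
20 [[245.9, 242.6], [243.0, 246.3]]
[[158, 157, 156], [182, 182, 180], [195, 193, 192], [193, 192, 191], [195, 194, 193], [196, 195, 194], [202, 201, 200], [207, 207, 206], [212, 212, 209], [203, 203, 200], [197, 196, 194], [203, 202, 200], [213, 214, 211], [209, 209, 206], [165, 166, 164], [118, 117, 115], [100, 100, 99], [99, 99, 98], [92, 91, 90], [77, 76, 70], [81, 79, 72], [91, 89, 80], [92, 90, 82], [92, 90, 83], [88, 88, 81], [90, 85, 78], [130, 99, 70], [174, 121, 64], [187, 128, 62], [187, 129, 62]]
```

```bash
python3 -c "
from h import *
print(manip.job_done())"
```

```text
the job is handed in; nothing more can be done
None
```

The job is handed in at about 15 s of the 48 s, with no verdict returned. My camera checks show the pliers locked, the lever at rest, the bar home against the stop, and the tape roll and test board unmoved; I didn't re-measure the other bystanders. The arm has no tilt command, so I closed the handles by pushing the lever paddle downslope with a vertical tool rather than squeezing at the grip points.

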